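# Close up the workshop tool chest

### The job

Close up the red tool chest on the bench: gently push both open drawers fully home with the fingertips, and only then push the raised lid gently down until it is fully shut. Only push: do not lift anything, do not pull the drawers further out or raise the lid further, and leave the spray can, the screw jar and the screwdriver where they are.

Things in the scene. Friction and masses are not known exactly. Their poses are not given: they have to be found in the camera images.
- chest: red steel tool chest, fixed to the bench, 170 (x) x 290 (y) x 100 mm (z) without lid. Origin: centre of its underside, on the bench top. Own axes: -x is the front, where the drawers come out (roughly towards the robot), +x the back with the lid's hinge, +y its left, z up. On top, an open till 18 mm deep under the lid. Below it two drawers side by side, centred at y = +71 mm and y = -71 mm. Seen from the robot the chest may be turned by up to 0.4 rad.
- drawer_left (a joint): how far the left (+y) drawer stands out towards the chest's -x, in m: 0 fully in against its stop, up to 0.12. Starts 0.03 to 0.065 out. It runs stiffly (about 2 N) and stays where it is left.
- drawer_right (a joint): the same for the right (-y) drawer, independent of the left one.
- left_pull (a point): middle of the outer face of the left drawer's aluminium pull strip: 110 mm wide (y), 16 mm high, standing 12 mm out from the red drawer front, which is 130 mm wide and reaches from 14 to 80 mm above the bench. In the chest's frame it is at x = -97 mm minus the opening, y = +71 mm, z = 66 mm. Push it along the chest's +x.
- right_pull (a point): the same on the right drawer, at y = -71 mm in the chest's frame.
- lid (a joint): angle of the lid in rad: 0 shut and lying level on the chest, growing as its front edge rises. Starts 0.85 to 1.1. Its hinge is stiff, so that the lid stays where it is left and does not fall; 2 to 3 N square to it at the front edge pushes it down at any angle. The hinge line runs along the chest's y, at x = +85 mm, z = 101 mm in the chest's frame.
- lid_edge (a point): middle of the lid's front edge, on the outer (upper) face. The lid is a flat red steel plate 176 mm from hinge line to front edge, 292 mm wide (y), 6 mm thick, the hinge line in the plane of its inner face; its outer face (with a flat grey panel, 1 mm proud) looks up and away from the robot when open, straight up when shut.
- spray_can: bystander: standing blue and yellow spray can, 54 mm across, 150 mm high; origin at the centre of its underside. Beside the chest, to its left or right.
- screw_jar: bystander: standing amber jar with steel cap, 68 mm across, 85 mm high; origin at the centre of its underside. On the other side of the chest.
- screwdriver: bystander: screwdriver lying on the bench in front of the drawers, about 200 mm long and 26 mm thick; origin under its middle, clear of their travel. Its own x runs along it.

How it is judged:
On the way, in this order (a step that is already met when the one before it is completed fails the run):
1. both drawers are fully home while the lid is still up (value of joint each of drawer_left, drawer_right below 0.004 m and value of joint lid above 0.5 rad), for 0.2 s.
2. the lid is pushed fully shut (value of joint lid below 0.04 rad), for 0.2 s.
At the end, for the whole second after the job is handed in: both drawers within 4 mm of fully in, the lid within 0.04 rad (7 mm at its edge) of fully shut, and the can, jar and screwdriver within 25 mm of where they stood (value of joint each of drawer_left, drawer_right below 0.004 m and value of joint lid below 0.04 rad and distance of each of spray_can, screw_jar, screwdriver from where it was at the start of the episode below 0.025 m); the robot touches nothing.
It fails at once if the lid is brought down (below 0.5 rad) while a drawer is more than 10 mm open (value of joint lid below 0.5 rad and value of joint any of drawer_left, drawer_right above 0.01 m).
It fails at once if a drawer is pulled further out (beyond 80 mm) (value of joint any of drawer_left, drawer_right above 0.08 m).
It fails at once if the chest, a drawer or the lid is rammed: the fingers press on it with over 60 N (contact force between the fingers and chest above 60 N).
It fails at once if the lid is raised further (beyond 1.25 rad) (value of joint lid above 1.25 rad).
It fails at once if the can, jar or screwdriver is lifted, knocked over or moved by more than 25 mm (distance of any of spray_can, screw_jar, screwdriver from where it was at the start of the episode above 0.025 m or angle between any of spray_can, screw_jar's own z axis and vertical above 0.35 rad).
It also fails if it takes over 61 s, if anything falls off the work surface, if the arm or the gripper's body presses on something with over 40 N, if the wrist force passes 120 N, or if a joint passes its speed limit or range.

### The arm

A 6-joint arm with a two-finger parallel gripper is mounted at the origin on the work surface. World frame = base frame: x ahead of the robot, y to its left, z up, the work surface at z = 0. Lengths are in m, angles in rad, forces in N, time in s.
With the tool pointing down it reaches from about 0.35 to 0.85 m from the base axis. Payload 8.1 kg.
Tool frame: the origin (TCP) lies on the centre line of the jaws, within the pads' length; the fingertips stand 17 mm ahead of it and the grasp point (between the pads) lies 2 mm behind it; x points along the fingers, z is the direction in which the jaws open and shut, and the axes are right-handed (so a half turn about x gives the same grasp; the last joint's range is limited). The gripper opens to 93 mm and grips with 3 to 60 N. Pads are 15 mm wide; open, the fingers measure 128 mm over their backs; the gripper's body (75 mm by 188 mm) begins 65 mm behind the grasp point.
Start: joints at [-1.237, 0.13, 1.488, -0, 1.523, -0.085], TCP at [0.244, -0.548, 0.236] pointing down, gripper open.
Joint ranges: [-2.96, 2.96], [-0.89, 2.26], [0.02, 2.5], [-1.34, 4.48], [0, 2.73], [-2.66, 2.66]. Speed limits (rad/s): [2.39, 2.39, 2.79, 3.14, 3.14, 3.14].

### API

Orientations are given as a rotation vector (axis times angle).
In Python, from plant import telemetry, optics, workorder gives the robot as it stands.
- The arm moves only by the shell command python3 -m inch 'ROWS' [FORCE]. ROWS is JSON, a list that holds one entry, the list of rows, each a list of 7 numbers: the shift along the tool's x, y, z in m, then the turn, a rotation vector about the tool's x, y, z in rad, then the opening, from 0 (shut) to 1 (fully open). In form: [[[tx, ty, tz, ax, ay, az, grip], ...]]. A call has 1 to 20 rows; each row shifts and turns the pose as measured when the row begins, along the tool's axes as they then stand; what a row does not reach is not made up. A row lasts 1/10 s, in which the tool goes at most 50 mm and 8.59 degrees, less where a joint would pass 70% of its speed; a pose out of reach is approached as far as the arm can. A call is refused whole if a number of a shift passes 0.05 or a number of a turn 0.15, either way. A call with a gripper value outside its range is refused whole. The fingers move at their own pace and stop on an object; FORCE is the grip in N (left out, the last holds). Time passes only in rows, so rows that do not move let the fingers close. It gives the time, the measured TCP pose, the force and the opening at its end, in the units of the state.
- telemetry.read_state(): the state, without advancing time (a new reading comes with each control period).
- optics.read_camera(name): name is "side" or "top" or "wrist"; returns a dict with "frame" (400x640x3 uint8, blue, green, red), "fx", "fy", "cx", "cy" (pixels), "rvec" (rotation vector, rad) and "tvec" (3), from world to camera coordinates, as OpenCV has them. Camera axes: x right, y down, z forward; pixel columns grow to the right and rows downward; lengths in m; the calibration is good to about 2 mm. A picture is of the moment at which its call begins. There is no depth.
- workorder.close_job(): hands the job in, once; it reports no verdict.
The state is a dict: "t": time; "q": joint angles; "dq": joint speeds; "joint_torque": joint torques, N m; "tool_pos": TCP position; "orientation": TCP orientation; "force": force on the tool from outside, world axes, zero at the start; "wrist_torque": the same for the moment, N m; "opening": finger opening in m.
Only numpy, scipy, OpenCV 4.12 (cv2) and the standard library are available. Lean on these libraries where they do the work, as an engineer would, in place of code of your own. Each camera call takes 0.05 s, during which the arm holds its last target. There are 200 camera calls.

## Working session

There is one attempt and no reset: what is moved stays moved. The work goes in short steps, Python scripts to look and compute and a shell command to move; the robot and the scene stay as the last step left them, time stands still between calls to the robot, and variables do not carry over. Pictures are saved under pics/ and viewed, on a budget of 10 in all, crops included, one or two more only if the job needs it, and the job is handed in when it is done.

```bash
ls; mkdir -p pics; python3 - <<'E'
from plant import telemetry, optics
import cv2, numpy as np
print(telemetry.read_state())
for n in ("side","top"):
    c=optics.read_camera(n); cv2.imwrite(f"pics/{n}0.png",c["frame"])
    R=cv2.Rodrigues(np.array(c["rvec"]))[0]; print(n,c["fx"],c["cx"],c["cy"],"campos",-R.T@np.array(c["tvec"]).ravel(),R.round(3).tolist())
E
```

```text
pics
{'t': 0.0, 'q': array([-1.23743455e+00,  1.31127885e-01,  1.48927130e+00, -1.63301248e-05,
        1.52299552e+00, -8.54398319e-02]), 'dq': array([-0.00041683, -0.00033615, -0.00097092, -0.00210808, -0.00140991,
        0.00082884]), 'joint_torque': array([-1.16387178e-03, -5.59848368e+01, -4.91754198e+01,  7.70422281e-02,
        3.57594341e-02, -1.64083012e-04]), 'tool_pos': array([ 0.24381742, -0.54764293,  0.23461168]), 'orientation': array([ 0.89650297,  1.38017014, -0.89470403]), 'force': array([ 0.61576614,  0.78520517, -0.05379077]), 'wrist_torque': array([ 0.00299621, -0.00734037,  0.00482817]), 'opening': 0.09331769431483257}
side 382.4100088163705 321.63161886450354 202.33654971949983 campos [ 0.4078517  -0.41519358  0.9323166 ] [[0.97, -0.243, 0.007], [-0.203, -0.826, -0.525], [0.134, 0.508, -0.851]]
top 400.49704671214596 318.46143067106044 196.38776600803527 campos [0.44245816 0.08486781 1.03587022] [[0.027, -1.0, -0.009], [-0.995, -0.027, -0.091], [0.091, 0.012, -0.996]]
```

View pics/top0.png

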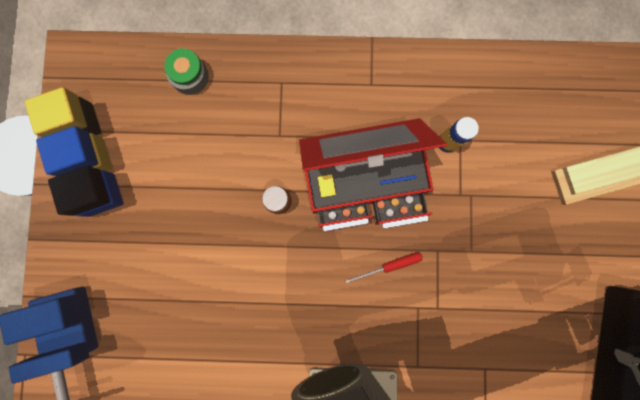

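View pics/side0.png

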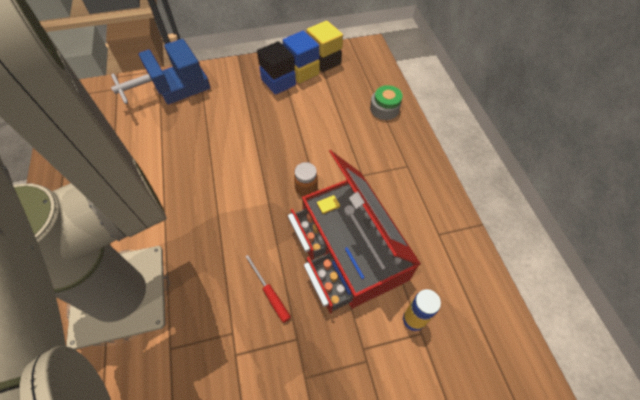

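The top view shows the chest near (370,185). The left and right pull strips are near (345,225) and (405,222), and the lid's front edge runs about (303,167)-(445,147). The jar is at (277,199), the can at (465,130) and the screwdriver runs (347,281)-(422,258). The side view agrees, with the pulls at (299,231) and (316,284).

```bash
cat > h.py <<'E'
from plant import telemetry, optics
import cv2, numpy as np
from scipy.spatial.transform import Rotation as Ro
def cam(n):
    c=optics.read_camera(n); c["R"]=cv2.Rodrigues(np.array(c["rvec"]))[0]; c["t"]=np.array(c["tvec"]).ravel(); c["o"]=-c["R"].T@c["t"]; return c
def cast(c,u,v,z):
    d=c["R"].T@np.array([(u-c["cx"])/c["fx"],(v-c["cy"])/c["fy"],1]); return c["o"]+d*(z-c["o"][2])/d[2]
def proj(c,P):
    p=(c["R"]@np.atleast_2d(P).T).T+c["t"]; return np.c_[c["fx"]*p[:,0]/p[:,2]+c["cx"],c["fy"]*p[:,1]/p[:,2]+c["cy"]]
def strips(c,roi):
    h=cv2.cvtColor(c["frame"],cv2.COLOR_BGR2HSV); m=cv2.inRange(h,(0,0,150),(179,60,255)); k=np.zeros_like(m); x0,y0,x1,y1=roi; k[y0:y1,x0:x1]=m[y0:y1,x0:x1]
    cs=sorted(cv2.findContours(k,cv2.RETR_EXTERNAL,cv2.CHAIN_APPROX_NONE)[0],key=cv2.contourArea)[-2:]
    return [cv2.minAreaRect(q) for q in cs]
def crop(c,x0,y0,w,h,s,f):
    cv2.imwrite(f,cv2.resize(c["frame"][y0:y0+h,x0:x0+w],None,fx=s,fy=s,interpolation=cv2.INTER_CUBIC))
E
python3 - <<'E'
from h import *
t=cam("top"); s=cam("side")
for c,roi in((t,(310,205,440,240)),(s,(280,205,335,310))):
    for r in strips(c,roi):
        b=cv2.boxPoints(r); print(np.round(r[0],1),np.round(r[1],1)); print([cast(c,*p,.074).round(3).tolist() for p in b],cast(c,*r[0],.074).round(3))
print("till corners",cast(t,313,212,.1),cast(t,433,191,.1))
print("driver",cast(t,347,281,.013),cast(t,422,258,.013),"can",cast(t,466,129,.15),"jar",cast(t,276,199,.085))
crop(t,290,110,170,130,4.6,"pics/tc.png"); crop(s,280,140,160,170,3.5,"pics/sc.png")
E
```

```text
[404.6 221.8] [ 5.4 46.1]
[[0.47, -0.057, 0.074], [0.492, -0.165, 0.074], [0.48, -0.167, 0.074], [0.457, -0.059, 0.074]] [ 0.475 -0.112  0.074]
[345.3 224.5] [ 5.6 45.9]
[[0.46, 0.085, 0.074], [0.482, -0.023, 0.074], [0.469, -0.025, 0.074], [0.447, 0.082, 0.074]] [0.464 0.03  0.074]
[298.3 231.6] [39.8  5.4]
[[0.446, 0.081, 0.074], [0.46, 0.085, 0.074], [0.482, -0.024, 0.074], [0.469, -0.028, 0.074]] [0.464 0.027 0.074]
[315.5 283.5] [46.1  5.8]
[[0.456, -0.061, 0.074], [0.469, -0.057, 0.074], [0.492, -0.166, 0.074], [0.479, -0.169, 0.074]] [ 0.475 -0.115  0.074]
till corners [0.49079137 0.10753931 0.1       ] [ 0.54760948 -0.17219171  0.1       ]
driver [0.32405782 0.01918075 0.013     ] [ 0.38662302 -0.16867296  0.013     ] can [ 0.68414356 -0.23221852  0.15      ] jar [0.52019422 0.19702666 0.085     ]
```

View pics/tc.png

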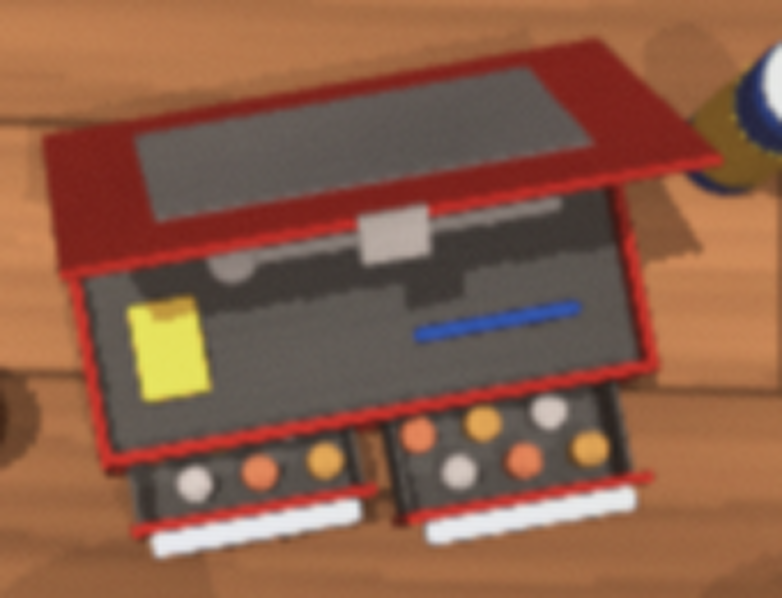

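View pics/sc.png

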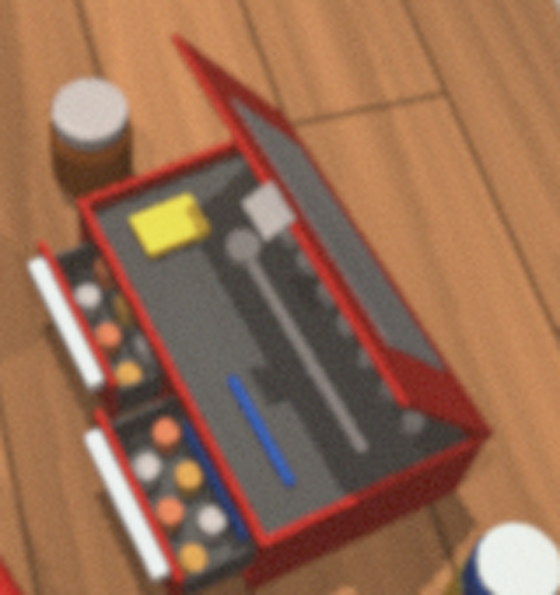

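The crops agree with a chest yaw of about 0.20 and a centre near (0.602,-0.015). The drawers stand about 35 mm (left) and 53 mm (right) out. In the top crop the lid's front edge corners are at (62,272) and (722,160), and the latch is at (395,235). Next I solve the lid angle and the first move.

```bash
cat >> h.py <<'E'
YAW=0.20; EX=np.array([np.cos(YAW),np.sin(YAW),0]); EY=np.array([-np.sin(YAW),np.cos(YAW),0]); C0=np.array([.602,-.0154,0])
def W(x,y,z): return C0+EX*x+EY*y+np.array([0,0,z])
def loc(p): d=np.array(p)-C0; return np.array([d@EX,d@EY,d[2]])
def status(goal=None):
    s=telemetry.read_state(); R=Ro.from_rotvec(s["orientation"]).as_matrix()
    print("t",round(s["t"],2),"tip(chest,mm)",(1e3*loc(s["tool_pos"]+R[:,0]*.017)).round(1),"F",s["force"].round(1),"open",round(s["opening"],3))
    T=[np.c_[-np.array([0,0,1.]),-sg*EX,sg*EY] for sg in(1,-1)]
    rv=min((Ro.from_matrix(R.T@t).as_rotvec() for t in T),key=np.linalg.norm)
    print("turn to go",rv.round(3),"y.ex",(R[:,1]@EX).round(3))
    if goal is not None: print("shift",(R.T@(W(*goal)+[0,0,.017]-s["tool_pos"])).round(4))
E
python3 - <<'E'
from h import *
from scipy.optimize import least_squares
t=cam("top"); s=cam("side")
obs=np.array([290+62/4.6,110+272/4.6,290+722/4.6,110+160/4.6])
def f(a): # inner/outer edge mid-thickness
    P=[W(.085-.176*np.cos(a[0]),y,.101+.176*np.sin(a[0])) for y in(.146,-.146)]; return P
r=least_squares(lambda a: proj(t,f(a)).ravel()-obs,[1.]); print("lid",r.x,r.fun, "side pred",proj(s,f(r.x)).round(0))
print("rim pred",proj(t,[W(-.085,.145,.1),W(-.085,-.145,.1)]).round(1))
status((-.19,-.071,.15))
print(telemetry.read_state()["q"])
E
```

```text
lid [1.02252955] [-0.61112545  0.4825709   0.85101511 -0.36788566] side pred [[329. 149.]
 [396. 256.]]
rim pred [[312.  212.4]
 [433.9 191.1]]
t 0.3 tip(chest,mm) [-456.7 -450.8  218.2] F [-0.7 -0.8  0.1] open 0.093
turn to go [ 0.219 -0.001 -0.   ] y.ex 0.976
shift [ 0.0685  0.3428 -0.3128]
[-1.23741806e+00  1.30692900e-01  1.48858723e+00  2.19282400e-05
  1.52297785e+00 -8.54240629e-02]
```

```bash
python3 -m inch '[[[0,0,0,0.11,0,0,0],[0,0,0,0.11,0,0,0],[0,0.02,-0.03,0,0,0,0],[0,0.02,-0.03,0,0,0,0],[0,0.02,-0.03,0,0,0,0],[0,0.02,-0.03,0,0,0,0],[0,0.02,-0.03,0,0,0,0],[0,0.02,-0.03,0,0,0,0],[0,0.02,-0.03,0,0,0,0],[0,0.02,-0.03,0,0,0,0],[0,0.02,-0.03,0,0,0,0],[0,0.02,-0.03,0,0,0,0],[0,0.02,-0.03,0,0,0,0],[0.03,0.02,-0.03,0,0,0,0],[0.03,0.02,-0.03,0,0,0,0],[0,0,0,0,0,0,0]]]' 20; python3 -c "
from h import *
status((-.175,-.071,.053)); c=cam('wrist'); cv2.imwrite('pics/w1.png',c['frame']); t=cam('top'); cv2.imwrite('pics/t1.png',t['frame'])"
```

```text
t: 1.9
tool_pos: [0.4322, -0.1005, 0.1745]
orientation: [1.074, 1.285, -1.068]
force: [-1.6, -0.3, -0.2]
opening: 0.0004
t 1.9 tip(chest,mm) [-183.2  -49.7  157.5] F [-1.6 -0.3 -0.2] open 0.0
turn to go [-0.015  0.002 -0.006] y.ex 1.0
shift [0.1046 0.008  0.021 ]
```

View pics/w1.png

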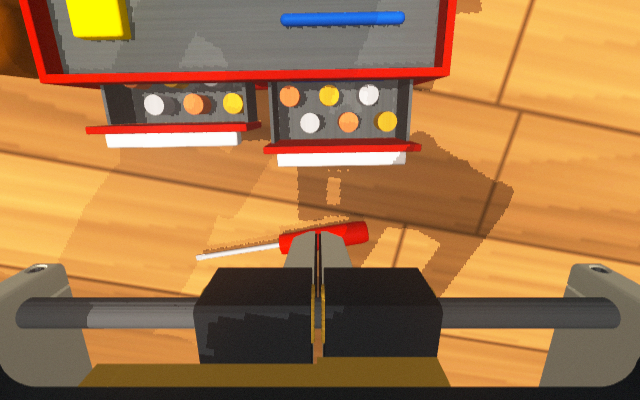

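The wrist view shows the closed fingers above the screwdriver at (320,240), in line with the right drawer's pull (278-405,158). The rim is nearly level in the picture, so the yaw is right. Now down in front of the right pull.

```bash
python3 -m inch '[[[0.02,0,0.01,-0.015,0,0,0],[0.025,0,0.01,0,0,0,0],[0.025,0,0,0,0,0,0],[0.02,0,0,0,0,0,0],[0.012,0,0,0,0,0,0],[0,0.005,0,0,0,0,0],[0,0.005,0,0,0,0,0],[0,0.005,0,0,0,0,0]]]'; python3 -c "
from h import *
status((-.11,-.071,.053))"
```

```text
t: 2.8
tool_pos: [0.4591, -0.1327, 0.0846]
orientation: [1.068, 1.264, -1.058]
force: [-0.1, -0.4, 0.9]
opening: 0.0003
t 2.8 tip(chest,mm) [-163.   -86.9   67.6] F [-0.1 -0.4  0.9] open 0.0
turn to go [-0.009  0.018 -0.022] y.ex 1.0
shift [ 0.0155  0.0529 -0.0163]
```

```bash
python3 -m inch '[[[0.007,0,-0.008,0,0.009,-0.01,0],[0.006,0,-0.006,0,0.009,-0.01,0],[0,0,0,0,0,0,0]]]'; python3 -c "
from h import *
status((-.11,-.071,.053))"
```

```text
t: 3.1
tool_pos: [0.4592, -0.1183, 0.0731]
orientation: [1.069, 1.29, -1.064]
force: [-0.8, -0.2, 0.8]
opening: 0.001
t 3.1 tip(chest,mm) [-160.3  -72.5   56.1] F [-0.8 -0.2  0.8] open 0.001
turn to go [-0.009  0.001 -0.005] y.ex 1.0
shift [ 0.0033  0.0503 -0.0019]
```

```bash
python3 -m inch '[[[0,0.005,0,0,0,0,0],[0,0.005,0,0,0,0,0],[0,0.005,0,0,0,0,0],[0,0.005,0,0,0,0,0],[0,0.005,0,0,0,0,0],[0,0.005,0,0,0,0,0],[0,0.005,0,0,0,0,0],[0,0.005,0,0,0,0,0]]]'; python3 -c "
from h import *
status((-.105,-.071,.053))"
```

```text
t: 3.9
tool_pos: [0.5003, -0.1096, 0.0728]
orientation: [1.067, 1.293, -1.065]
force: [-1.7, 0.1, 1.7]
opening: 0.0004
t 3.9 tip(chest,mm) [-118.4  -72.1   55.8] F [-1.7  0.1  1.7] open 0.0
turn to go [-0.008 -0.    -0.001] y.ex 1.0
shift [ 0.0028  0.0134 -0.0012]
```

```bash
for k in 1; do python3 -m inch '[[[0,0.003,0,0,0,0,0],[0,0.002,0,0,0,0,0],[0,0.002,0,0,0,0,0],[0,0.001,0,0,0,0,0]]]'; done; python3 -c "
from h import *
status((-.105,-.071,.053))"
```

```text
t: 4.3
tool_pos: [0.5094, -0.1077, 0.0727]
orientation: [1.067, 1.293, -1.065]
force: [-2.3, 0.4, 0.6]
opening: 0.0001
t 4.3 tip(chest,mm) [-109.1  -72.1   55.7] F [-2.3  0.4  0.6] open 0.0
turn to go [-0.007 -0.    -0.001] y.ex 1.0
shift [ 0.0027  0.0041 -0.0011]
```

```bash
python3 -m inch '[[[0,0.002,0,0,0,0,0],[0,0.001,0,0,0,0,0],[0,0.001,0,0,0,0,0]]]' | grep -E "force|pos"; python3 -m inch '[[[0,0.002,0,0,0,0,0],[0,0.001,0,0,0,0,0]]]'| grep -E "force|pos"; python3 -c "
from h import *
status((-.105,-.071,.053))"
```

```text
tool_pos: [0.5134, -0.1069, 0.0727]
force: [-2.1, 0.3, 1.9]
tool_pos: [0.5156, -0.1065, 0.0726]
force: [-11.1, -1.8, 7.5]
t 4.8 tip(chest,mm) [-102.8  -72.1   55.6] F [-11.1  -1.8   7.5] open 0.0
turn to go [-0.008 -0.001  0.001] y.ex 1.0
shift [ 0.0026 -0.0022 -0.0011]
```

```bash
python3 -m inch '[[[0,0.001,0,0,0,0,0],[0,0.001,0,0,0,0,0]]]'| grep -E "force|pos"; python3 -m inch '[[[0,-0.01,0,0,0,0,0],[0,-0.02,0,0,0,0,0],[0,-0.02,0,0,0,0,0],[0,-0.01,-0.01,0,0,0,0],[0,0,-0.02,0,0,0,0],[0,0,-0.02,0,0,0,0],[0,0,-0.03,0,0,0,0],[0,0,-0.03,0,0,0,0],[0,0,-0.02,0,0,0,0],[0,0,0,0,0,0,0]]]'; python3 -c "
from h import *
status((-.135,.071,.053))"
```

```text
tool_pos: [0.5156, -0.1065, 0.0725]
force: [-8.2, -1.5, 6.3]
t: 6.0
tool_pos: [0.4297, 0.0111, 0.0733]
orientation: [1.07, 1.287, -1.066]
force: [0.3, 0.0, 0.5]
opening: 0.0005
t 6.0 tip(chest,mm) [-163.5   60.2   56.3] F [0.3 0.  0.5] open 0.0
turn to go [-0.011  0.003 -0.006] y.ex 1.0
shift [ 0.0035  0.0284 -0.0111]
```

```bash
python3 -m inch '[[[0,0.005,-0.006,0,0,0,0],[0,0.005,-0.005,0,0,0,0],[0,0.005,0,0,0,0,0],[0,0.005,0,0,0,0,0],[0,0.005,0,0,0,0,0],[0,0.005,0,0,0,0,0],[0,0.005,0,0,0,0,0],[0,0.005,0,0,0,0,0],[0,0.005,0,0,0,0,0],[0,0.003,0,0,0,0,0]]]' | grep -E "force|pos"; python3 -c "
from h import *
status((-.1028,.071,.053))"
```

```text
tool_pos: [0.4786, 0.0297, 0.073]
force: [-1.5, 0.1, 1.5]
t 7.0 tip(chest,mm) [-111.9   68.7   56. ] F [-1.5  0.1  1.5] open 0.0
turn to go [-0.013  0.003 -0.004] y.ex 1.0
shift [ 0.0031  0.0091 -0.0024]
```

```bash
python3 -m inch '[[[0,0.003,0,0,0,0,0],[0,0.002,0,0,0,0,0],[0,0.001,0,0,0,0,0]]]' | grep -E "force|pos"; python3 -m inch '[[[0,0.002,0,0,0,0,0],[0,0.001,0,0,0,0,0]]]'| grep -E "force|pos"; python3 -m inch '[[[0,0.001,0,0,0,0,0],[0,0.001,0,0,0,0,0]]]'| grep -E "force|pos"; python3 -c "
from h import *
status((-.1028,.071,.053))"
```

```text
tool_pos: [0.4852, 0.031, 0.073]
force: [-2.4, 0.2, 1.8]
tool_pos: [0.4873, 0.0314, 0.0729]
force: [-10.0, -1.8, 7.6]
tool_pos: [0.4872, 0.0313, 0.0726]
force: [-7.0, -1.5, 6.2]
t 7.7 tip(chest,mm) [-103.2   68.5   55.6] F [-7.  -1.5  6.2] open 0.0
turn to go [-0.013  0.003  0.004] y.ex 1.0
shift [ 0.0026  0.0004 -0.0024]
```

```bash
python3 -m inch '[[[0,-0.01,0,0,0,0,0],[0,-0.02,0,0,0,0,0],[0,-0.02,0,0,0,0,0],[0,-0.02,0,0,0,0,0],[-0.03,0,0.01,0,0,0,0],[-0.04,0,0.01,0,0,0,0],[-0.04,0,0.01,0,0,0,0],[-0.04,0,0.01,0,0,0,0],[-0.04,0,0.01,0,0,0,0],[-0.03,0,0.01,0,0,0,0],[-0.02,0,0,0,0,0,0],[0,0,0,0,0,0,0]]]' | grep -E "force|pos"; python3 -c "
from h import *
status((.02,0,.31)); t=cam('top'); s=cam('side'); a=t['frame'][100:250,260:460]; b=s['frame'][140:340,270:440]
cv2.imwrite('pics/d.png',np.hstack([cv2.resize(a,(460,345),interpolation=2),cv2.resize(b,(293,345),interpolation=2)]))"
```

```text
tool_pos: [0.4234, -0.0436, 0.3206]
force: [-0.3, -0.0, -0.2]
t 8.9 tip(chest,mm) [-180.6    7.7  303.6] F [-0.3 -0.  -0.2] open 0.001
turn to go [-0.013  0.008 -0.004] y.ex 1.0
shift [-0.0055  0.2008  0.0052]
```

View pics/d.png

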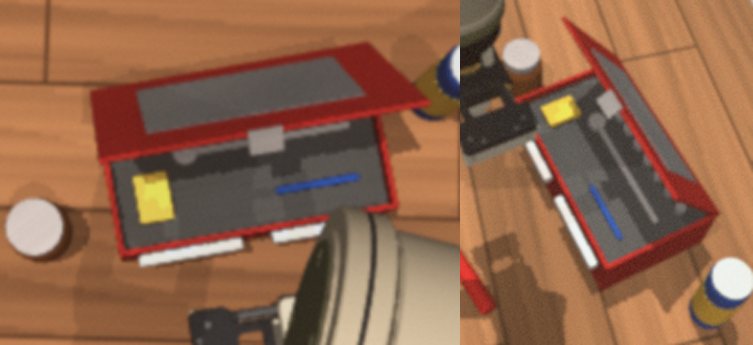

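Both drawers read as home: the white strips now sit against the chest front in both halves of the picture (190,252 / 300,232 on the left, 538,160 / 575,230 on the right), and the lid is still up. Next I move over the lid.

```bash
python3 -m inch '[[[-0.015,0,0,-0.013,0.008,0,0],[-0.015,0.01,0.005,0,0,0,0],[0,0.03,0,0,0,0,0],[0,0.03,0,0,0,0,0],[0,0.03,0,0,0,0,0],[0,0.03,0,0,0,0,0],[0,0.03,0,0,0,0,0],[0,0.02,0,0,0,0,0],[0,0.01,0,0,0,0,0],[0,0,0,0,0,0,0]]]' | grep -E "force|pos"; python3 -c "
from h import *
status((.016,0,.25))"
```

```text
tool_pos: [0.6119, -0.0055, 0.3363]
force: [-0.5, -0.4, -0.1]
t 10.0 tip(chest,mm) [ 11.4   7.9 319.3] F [-0.5 -0.4 -0.1] open 0.001
turn to go [ 0.01  -0.012  0.019] y.ex 1.0
shift [0.0691 0.0055 0.0086]
```

```bash
python3 -m inch '[[[0.015,0.003,0.004,0,-0.01,0.015,0],[0.015,0.002,0.003,0,0,0,0],[0.015,0,0,0,0,0,0],[0.01,0,0,0,0,0,0],[0,0,0,0,0,0,0]]]' | grep -E "force|pos"; python3 -c "
from h import *
status((.016,0,.235))"
```

```text
tool_pos: [0.6151, -0.0111, 0.2756]
force: [-0.6, 0.7, 1.1]
t 10.5 tip(chest,mm) [ 13.5   1.7 258.6] F [-0.6  0.7  1.1] open 0.001
turn to go [ 0.011 -0.005  0.009] y.ex 1.0
shift [0.0235 0.0025 0.0017]
```

```bash
python3 -m inch '[[[0.005,0.001,0,0,0,0,0],[0.005,0.001,0,0,0,0,0],[0.005,0,0,0,0,0,0]]]' | grep -E "force|pos"; python3 -m inch '[[[0.005,0,0,0,0,0,0],[0.005,-0.002,0,0,0,0,0]]]' | grep -E "force|pos";python3 -m inch '[[[0.005,-0.003,0,0,0,0,0],[0.005,-0.004,0,0,0,0,0]]]' | grep -E "force|pos"; python3 -c "
from h import *
status((.016,0,.235))"
```

```text
tool_pos: [0.6173, -0.0107, 0.2614]
force: [-0.2, -0.2, 0.0]
tool_pos: [0.6158, -0.011, 0.2513]
force: [0.6, 0.0, 2.5]
tool_pos: [0.6093, -0.0125, 0.2417]
force: [0.6, 0.2, 2.6]
t 11.2 tip(chest,mm) [  7.7   1.5 224.7] F [0.6 0.2 2.6] open 0.001
turn to go [ 0.012 -0.003  0.003] y.ex 1.0
shift [-0.0104  0.0082  0.0015]
```

```bash
python3 -m inch '[[[0.004,-0.0045,0,0,0,0,0],[0.004,-0.0045,0,0,0,0,0],[0.004,-0.0045,0,0,0,0,0],[0.004,-0.0045,0,0,0,0,0],[0.004,-0.0045,0,0,0,0,0],[0.004,-0.0045,0,0,0,0,0]]]' | grep -E "force|pos"; python3 -m inch '[[[0.005,-0.0035,0,0,0,0,0],[0.005,-0.0035,0,0,0,0,0],[0.005,-0.0035,0,0,0,0,0],[0.005,-0.0035,0,0,0,0,0],[0.005,-0.0035,0,0,0,0,0]]]' | grep -E "force|pos"; python3 -c "
from h import *
status((-.037,0,.178))"
```

```text
tool_pos: [0.5808, -0.0184, 0.216]
force: [1.6, 0.3, -0.1]
tool_pos: [0.5618, -0.0224, 0.1888]
force: [2.0, -0.4, 1.8]
t 12.3 tip(chest,mm) [-40.8   1.2 171.8] F [ 2.  -0.4  1.8] open 0.001
turn to go [ 0.012 -0.003  0.002] y.ex 1.0
shift [-0.0062  0.0038  0.0011]
```

```bash
python3 -m inch '[[[0.005,-0.0025,0,0,0,0,0],[0.005,-0.0025,0,0,0,0,0],[0.005,-0.002,0,0,0,0,0],[0.005,-0.002,0,0,0,0,0],[0.005,-0.0015,0,0,0,0,0],[0.005,-0.001,0,0,0,0,0],[0.005,-0.001,0,0,0,0,0],[0.005,-0.001,0,0,0,0,0]]]' | grep -E "force|pos"; python3 -c "
from h import *
status((-.057,0,.107))"
```

```text
tool_pos: [0.5466, -0.0256, 0.145]
force: [1.1, -0.3, 0.9]
t 13.1 tip(chest,mm) [-56.4   1.1 128. ] F [ 1.1 -0.3  0.9] open 0.001
turn to go [ 0.011 -0.003  0.003] y.ex 1.0
shift [ 0.021  -0.0006  0.0011]
```

```bash
python3 -m inch '[[[0.004,0,0,0,0,0,0],[0.004,0,0,0,0,0,0],[0.003,0,0,0,0,0,0],[0.003,0,0,0,0,0,0]]]' | grep -E "force|pos"; python3 -m inch '[[[0.002,0,0,0,0,0,0],[0.002,0,0,0,0,0,0]]]' | grep -E "force|pos"; python3 -c "
from h import *
status((-.057,0,.107))"
```

```text
tool_pos: [0.5455, -0.0257, 0.1289]
force: [-0.4, 0.5, 0.9]
tool_pos: [0.5453, -0.0257, 0.1243]
force: [-1.4, -0.9, 0.8]
t 13.7 tip(chest,mm) [-57.7   1.2 107.3] F [-1.4 -0.9  0.8] open 0.001
turn to go [ 0.011 -0.004  0.006] y.ex 1.0
shift [0.0003 0.0006 0.0011]
```

```bash
python3 -m inch '[[[0.001,0,0,0,0,0,0],[0.001,0,0,0,0,0,0]]]' | grep -E "force|pos"; python3 -m inch '[[[0.001,0,0,0,0,0,0],[0.001,0,0,0,0,0,0]]]' | grep -E "force|pos"
```

```text
tool_pos: [0.5454, -0.0257, 0.1242]
force: [-7.1, 0.2, 11.1]
tool_pos: [0.5454, -0.0257, 0.1242]
force: [-5.8, 0.4, 9.0]
```

The lid is on its stop at about 10 N. I lift off, clear the arm to the side and check.

```bash
python3 -m inch '[[[0.001,0,0,0,0,0,0],[0.001,0,0,0,0,0,0],[-0.01,0,0,0,0,0,0],[-0.03,0,0,0,0,0,0],[-0.04,0,0,0,0,0,0],[-0.04,-0.01,0,0,0,0,0],[-0.02,-0.03,0,0,0,0,0],[0,-0.04,0,0,0,0,0],[0,-0.04,0,0,0,0,0],[0,-0.04,0,0,0,0,0],[0,-0.03,0.02,0,0,0,0],[0,0,0.04,0,0,0,0],[0,0,0.04,0,0,0,0],[0,0,0.04,0,0,0,0],[0,0,0.04,0,0,0,0],[0,0,0,0,0,0,0]]]' | grep -E "force|pos"; python3 -c "
from h import *
status(); t=cam('top'); s=cam('side'); a=t['frame'][100:300,250:490]; b=s['frame'][140:340,240:450]
print('closed lid pred top',proj(t,[W(-.091,.146,.107),W(-.091,-.146,.107)]).round(0)-[250,100],'side',proj(s,[W(-.091,.146,.107),W(-.091,-.146,.107)]).round(0)-[240,140])
print('driver',cast(t,347,281,.013))
cv2.imwrite('pics/e.png',np.hstack([cv2.resize(a,None,fx=1.75,fy=1.75,interpolation=2),cv2.resize(b,None,fx=1.75,fy=1.75,interpolation=2)]))"
```

```text
tool_pos: [0.3955, -0.2482, 0.2811]
force: [-0.2, 0.8, -0.6]
t 15.7 tip(chest,mm) [-248.5 -187.3  264.1] F [-0.2  0.8 -0.6] open 0.001
turn to go [ 0.017  0.008 -0.011] y.ex 1.0
closed lid pred top [[ 62. 115.]
 [186.  93.]] side [[ 58.  56.]
 [112. 157.]]
driver [0.32405782 0.01918075 0.013     ]
```

View pics/e.png

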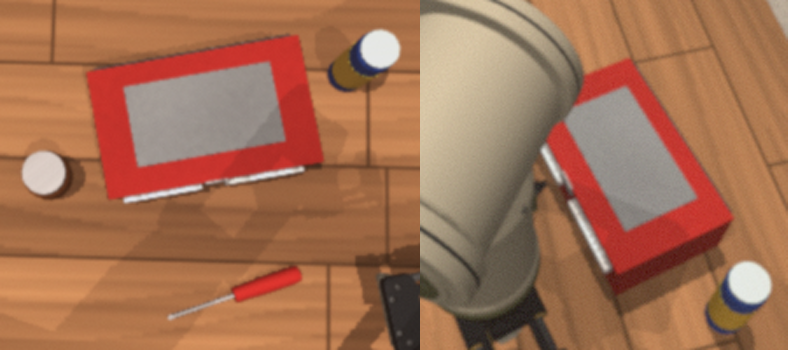

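The lid is flat: its front corners are at (108,199) and (322,163), against a shut prediction of (108,201) and (325,163). The strips lie level along the front. The jar (45,173), can (380,49) and screwdriver tip (170,317) map back to their starting pixels.

```bash
python3 -c "
from plant import workorder; print(workorder.close_job())"
```

```text
the job is handed in; nothing more can be done
None
```

I pushed both drawers home and then pushed the lid shut, and handed the job in at about 16 s on the robot's clock. It returned no verdict.

- **Drawers:** I pushed the right drawer first, then the left, with closed fingertips on the pull strips. Each went in until it met its stop at about 11 N. At the stops the fingertips were at -102.8 and -103.2 mm in the chest's frame, so they agree within 0.5 mm. A picture before the lid move showed both strips against the chest front with the lid still up, which I had measured at about 1.02 rad at the start.
- **Lid:** I pushed it along its arc at about 2–3 N until it met its stop. The reading there was about 13 N (11 N of it straight down), with the fingertips at 107 mm height, which is the shut position.
- **Last checks:** In the last picture the lid's front corners were within about 2 pixels of where a shut lid should appear. The can, jar and screwdriver were within about 2 pixels of where they started, and the gripper was clear of everything.
- **Limits:** The drawer and lid joints can't be read directly, so "home" and "shut" rest on the stop forces and the pictures. No check failed or disagreed.

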